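# Hang the test cup on the slanted arm of the drying stand

## Robot

A 7-joint arm with a two-finger parallel gripper is mounted at the origin on a cart in front of the work surface, level with it; the furniture and walls round the work are solid. World frame = base frame: x ahead of the robot, y to its left, z up, the work surface at z = 0. Lengths are in m, angles in degrees, forces in N, time in s.
With the tool pointing down it reaches from about 0.35 to 0.775 m from the base axis. Payload 3.1 kg.
Tool frame: the origin (TCP) lies on the centre line of the jaws, within the pads' length; the fingertips stand 17 mm ahead of it and the grasp point (between the pads) lies 2 mm behind it (robot.tip_reach is the distance from the TCP to the fingertips, in m); z points along the fingers, y is the line along which they close (so a half turn about z gives the same grasp; the last joint's range is limited). The gripper opens to 85 mm and grips with 20 to 120 N. Pads are 22 mm wide; open, the fingers measure 114 mm over their backs; the gripper's body (76 mm by 85 mm) begins 54 mm behind the grasp point. The pads swing forward as they close: fully open they stand 13 mm farther back than shut.
Start: joints at [65.793, 17.813, 0.802, 86.603, -0.252, 75.585, -1.558], TCP at [0.204, -0.511, 0.248] pointing down, gripper open.
Joint ranges: [-154.91, 154.91], [-16.99, 109.72], [-72.82, 74.43], [7.12, 147.25], [-82.49, 262.49], [11.32, 116.49], [-174.64, 174.64]. Speed limits (degrees/s): [159.86, 159.86, 180, 180, 180, 180, 180].

## Interface

Orientations are given as [roll, pitch, yaw] about the fixed x, y, z axes, in that order (R = Rz(yaw) Ry(pitch) Rx(roll)).
In Python, from station import robot, fingers, vision, workorder, recognise gives the robot as it stands. Calls block until the motion is done:
- robot.move_to(position, orientation): joint-space move of the TCP to a pose.
- robot.line_to(position, orientation=None, velocity=0.15, f_stop=None): straight line of the TCP; orientation=None keeps the orientation; velocity is the mean speed in m/s. With f_stop (N) it stops when the force on the tool has changed by that much, and returns True; else False.
- robot.move_j(angles): joint-space move.
- fingers.gripper_to(opening, force=None): opening from 0.0 (shut) to 1.0 (fully open); force is the grip in N (None keeps the last); returns when the fingers have stopped.
- robot.pause(seconds).
- robot.inverse_kinematics(position, orientation): joint angles nearest the present ones, or None.
- vision.grab_frame(name): name is "scene" or "side" or "wrist"; returns the picture (480x640x3 uint8, red, green, blue); there is no depth.
- vision.calibration(name): a dict with "mtx" (3x3 intrinsics, pixels), "extrinsics" (4x4, takes a point from world to camera coordinates); the wrist camera has in their place "T_tool_cam" (4x4, takes a point from camera to tool coordinates, whose origin is the TCP and whose axes are the flange's). Camera axes: x right, y up, looking along -z (the intrinsics and any distortion apply to the point x, -y, -z); pixel columns grow to the right and rows downward; lengths in m; the calibration is good to about 2 mm. The wrist camera is an equidistant fisheye: a pixel r from the principal point sees the ray r / f radians off the axis. A picture is of the moment at which its call begins: read the wrist's pose just before it. calibration takes no time and is no camera call.
A pose or a line that the arm cannot do raises robot.PlanningError and nothing moves.
- workorder.close_job(): hands the job in; it is judged then, once.
Trained networks look in the newest picture that a camera, given by its name, has taken for a name from the list of things; names that differ only in an ending like _2 or _b are one class to them, and where a whole thing is asked for, a point or a joint stands for the part that bears it (a point fixed in the world has none). Each returns a list of dicts, best first, with "p" (0 to 1); they miss things now and then, are a little off and sometimes report something else, mostly with a low value. They report only what shows in the picture. A call takes as long as a camera call.
- recognise(label, camera): "rect" ([centre column, centre row, width, height] in pixels, round what is visible of it).
Readings, each from a call of its own:
- robot.current_time_s(): time.
- robot.current_joint_positions(): joint angles.
- robot.current_dq(): joint speeds.
- robot.current_joint_torque(): joint torques, N m.
- robot.current_tool_pos(): TCP position.
- robot.current_eef_rot(): TCP orientation.
- robot.current_contact_force(): force on the tool from outside, world axes, zero at the start.
- robot.current_torque(): the same for the moment, N m.
- robot.current_finger_gap(): opening from 0.0 (shut) to 1.0 (fully open).
- robot.current_gripper_force(): force on a finger pad.
Only numpy, scipy, OpenCV 4.12 (cv2) and the standard library are available. Lean on these libraries where they do the work, as an engineer would, in place of code of your own. Each camera call takes 0.05 s, during which the arm holds its last target. There are 200 camera calls.

## Task

Pick up the metal test cup that stands upside down on the bench, slide it mouth first along the slanted thick arm of the drying stand, past its side springs, and push it gently home until it squeezes the rubber buffer by 2 to 4 mm, no harder. Let go and leave it hanging there, resting against the buffer, without disturbing the other things on the bench.

Things in the scene. Friction and masses are not known exactly. Their poses are not given: they have to be found in the camera images.
- cup_centre (a point): Brass-coloured test cup, about 190 g, standing upside down (mouth on the bench), 51 mm high; round wall 60 mm outside, 52 mm clear inside, 47 mm deep inside; base (now on top) closed; flange 69 mm across, 7 mm high round the mouth. Point: the cup's centre on its axis, 25.5 mm from the mouth plane. z axis runs from base to mouth (down at first).
- cup_arm_nose (a point): Centre of the flat nose of the stand's thick arm, a white plastic mandrel 48 mm in diameter, tapering over its last 9 mm to 35 mm, slanting up and toward the robot, 40 degrees from vertical, nose 181 mm above the bench. z axis: outward along the arm's axis; y axis: level, to the left seen from the robot.
- cup_arm: The thick arm; same frame as its nose point. Bent-wire bow springs on its +y and -y sides, 4 to 23 mm behind the nose, bulging to 58 mm across, rub inside the cup: moving the mouth over them takes up to about 13 N until it is 19 mm behind the nose, then 4 to 8 N of drag. When the hand stops, their force fades to about 2 N.
- buffer (a joint): How far the black rubber buffer ring is pressed in, m: 0 free, growing as the cup's mouth pushes it along the arm; 3 N per mm (lasting at standstill), on top of the springs' drag while moving. It bottoms at 8 mm; beyond 5.5 mm (about 16 N) is forced. When the cup is let go the buffer eases it back gently until it only carries the cup's weight (a few tenths of a mm).
- stand: The drying stand, fixed: grey base 135 x 230 mm, steel back plate 133 mm high at the far side. Origin under the base, which spans x -60 to 75, y -102 to 128 mm; x away from the robot. A dark collar 80 mm across is clamped on the thick arm; its buffer's face (72 mm across) lies 24 to 40 mm behind the nose, different each time: find it by feel. A beaker hangs on a thin arm 125 mm to the +y side.
- flash_cup: The same test cup; this origin is the centre of its closed base (the top face while it stands upside down, 51 mm above the bench), z axis toward the mouth.
- tin: Bystander: sample tin with white lid, 65 mm diameter, 64 mm high, origin under its centre. Its place may be swapped with the cup's or the dish's.
- dish: Bystander: round glass dish, 62 mm diameter, 47 mm high, origin under its centre.
- vial: Bystander: brown glass vial with black cap, 33 mm diameter, 74 mm high, origin under its centre.

How it is judged:
By the outcome, as a careful person would: the job done as asked, in the order asked, and still so for the second after the job is handed in, with the robot touching nothing.
It also fails if it takes over 48 s, if anything falls off the work surface, if the arm or the gripper's body presses on something with over 40 N, if the wrist force passes 120 N, or if a joint passes its speed limit or range.

## Working session

There is one attempt and no reset: what is moved stays moved. The work goes in short steps, each a Python script; the robot and the scene stay as the last script left them, time stands still between calls to the robot, and variables do not carry over. Pictures are saved under pics/ and viewed, at most 11 in all, crops included, and the job is handed in when it is done.

```bash
ls; mkdir -p pics; cat > h.py <<'E'
import numpy as np, cv2
from station import robot, fingers, vision, workorder, recognise
def grab(n,f):
    im=vision.grab_frame(n); cv2.imwrite('pics/'+f,im[:,:,::-1]); return im
def proj(n,P):
    c=vision.calibration(n); p=c['extrinsics']@np.r_[P,1]; q=np.array([p[0],-p[1],-p[2]])
    uv=c['mtx']@q; return uv[:2]/uv[2]
def ray(n,uv):
    c=vision.calibration(n); d=np.linalg.inv(c['mtx'])@np.r_[uv,1]; d=np.array([d[0],-d[1],-d[2]])
    E=np.array(c['extrinsics']); R=E[:3,:3]; return -R.T@E[:3,3], R.T@d
def at_z(n,uv,z):
    o,d=ray(n,uv); return o+d*(z-o[2])/d[2]
E
python3 - <<'E'
from h import *
np.set_printoptions(precision=4,suppress=True)
for n in ['scene','side']:
    grab(n,n+'0.png'); c=vision.calibration(n); print(n,{k:v for k,v in c.items() if k!='extrinsics'}, ray(n,(320,240)))
    for l in ['flash_cup','cup_arm','buffer','stand','tin','dish','vial']:
        print(l,[(round(r['p'],2),np.round(r['rect'],1)) for r in recognise(l,n)[:2]])
print(vision.calibration('wrist'),robot.current_time_s(),robot.current_eef_rot(), robot.tip_reach)
E
```

```text
pics
scene {'mtx': array([[465.681 ,   0.    , 318.2987],
       [  0.    , 465.681 , 246.9167],
       [  0.    ,   0.    ,   1.    ]])} (array([-0.1493, -0.6793,  0.5688]), array([ 0.7673,  0.3897, -0.5095]))
flash_cup [(0.91, array([224.2, 294.2,  37.7,  36.3])), (0.51, array([395.1, 299.9,  17.5,  22.6]))]
cup_arm [(0.17, array([369.4, 312.2,  38. ,  48.5]))]
buffer []
stand [(0.74, array([225.1, 295.2,  36.8,  40.2])), (0.63, array([343.5, 261.1,  72.6,  83.7]))]
tin [(0.58, array([369.1, 312.4,  36.4,  49.5])), (0.47, array([344.1, 261.2,  76.1,  86.9]))]
dish [(0.76, array([285.7, 329.6,  34.2,  44.3]))]
vial [(0.71, array([393.9, 300.5,  18.5,  26.4]))]
side {'mtx': array([[569.0169,   0.    , 323.3095],
       [  0.    , 569.0169, 233.3889],
       [  0.    ,   0.    ,   1.    ]])} (array([ 0.1846, -0.8821,  0.7065]), array([ 0.3746,  0.6306, -0.6799]))
flash_cup [(0.66, array([230.2, 246.8,  43.7,  49.6]))]
cup_arm [(0.19, array([382.9, 333.3,  28.7,  44. ]))]
buffer [(0.7, array([361.8, 215.4,  41. ,  39.5]))]
stand [(0.82, array([369.4, 241.1, 108.4, 159.9]))]
tin [(0.55, array([341. , 342.5,  45.2,  62. ]))]
dish [(0.96, array([248.9, 317.9,  37.2,  46.6]))]
vial [(0.58, array([384.6, 334.3,  26.6,  46.8])), (0.49, array([341.5, 343.5,  42.3,  59.2]))]
{'mtx': array([[371.6483,   0.    , 324.2027],
       [  0.    , 371.6483, 238.9725],
       [  0.    ,   0.    ,   1.    ]]), 'T_tool_cam': array([[-0.0001,  0.9548,  0.2972,  0.0759],
       [ 1.    ,  0.0001, -0.0001,  0.0004],
       [-0.0001,  0.2972, -0.9548, -0.1252],
       [ 0.    ,  0.    ,  0.    ,  1.    ]])} 0.8 [179.9932  -0.0008  21.8208] 0.017
```

View pics/scene0.png

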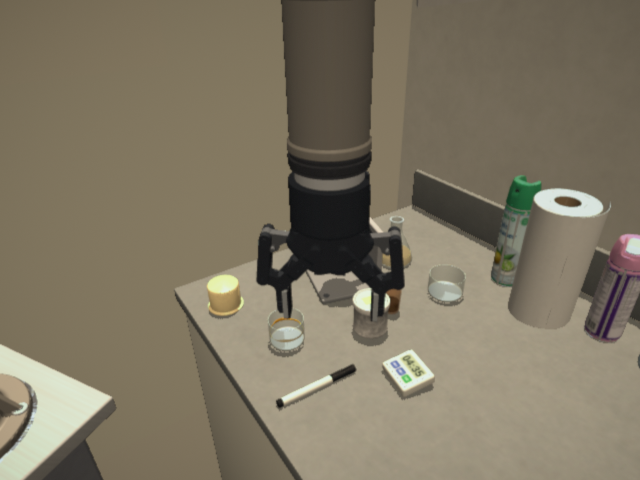

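View pics/side0.png

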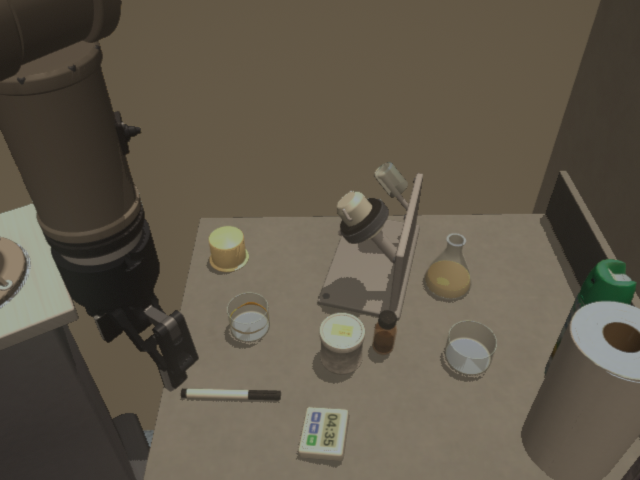

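The side picture shows the cup at about (227,247), the thick arm's nose near (350,203) and the collar at (365,220). The tin, dish and vial stand nearer the camera. In the scene picture the gripper hides the stand.

```bash
python3 - <<'E'
from h import *
np.set_printoptions(precision=4,suppress=True)
im=cv2.imread('pics/side0.png')[150:330,200:440]
cv2.imwrite('pics/side0c.png',cv2.resize(im,None,fx=3.3,fy=3.3,interpolation=cv2.INTER_CUBIC))
print('cup top side',at_z('side',(227,237.5),.051),'scene',at_z('scene',(223.7,285),.051))
print('nose',at_z('side',(351,204),.181))
for p in [(321,303),(393,313),(346,218)]: print(at_z('side',p,.012))
E
```

```text
cup top side [ 0.4135 -0.1867  0.051 ] scene [ 0.4052 -0.1913  0.051 ]
nose [ 0.5525 -0.3517  0.181 ]
[ 0.4923 -0.3661  0.012 ]
[ 0.5787 -0.4425  0.012 ]
[ 0.6401 -0.211   0.012 ]
```

View pics/side0c.png

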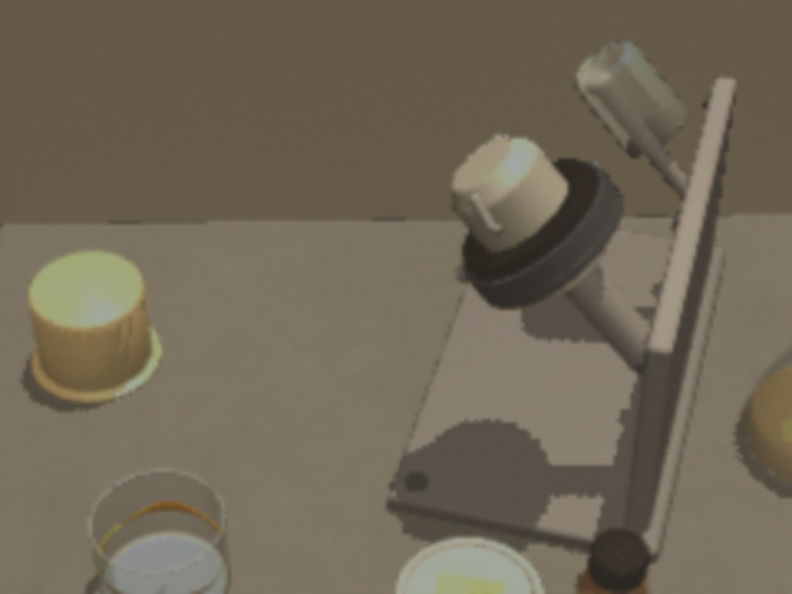

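The crop shows the cup's top centre at crop (88,290), the nose face near (490,165), the springs on the near side, the back plate's top edge from (725,80) to (660,345), and the base's near corners at (390,500) and (655,555).

```bash
python3 - <<'E'
from h import *
np.set_printoptions(precision=4,suppress=True)
c=lambda u,v:(200+u/3.3,150+v/3.3)
def yaw(a,b): d=b-a; return np.degrees(np.arctan2(d[1],d[0])),np.linalg.norm(d)
for z in (.133,.140): 
  a,b=at_z('side',c(660,347),z),at_z('side',c(727,80),z); print('plate',a,b,yaw(a,b))
for z in (.0,.008):
  a,b=at_z('side',c(390,503),z),at_z('side',c(655,557),z); print('near',a,b,yaw(a,b))
  d=at_z('side',c(722,250),z); print('far', yaw(b,d),d)
  e=at_z('side',c(460,280),z); print('front',yaw(a,e))
n=at_z('side',c(487,170),.181); print('nose',n, np.degrees(np.arctan2(n[1],n[0])))
E
```

```text
plate [ 0.5827 -0.4373  0.133 ] [ 0.7305 -0.2974  0.133 ] (np.float64(43.43838441538883), np.float64(0.20349267528048773))
plate [ 0.5779 -0.4427  0.14  ] [ 0.7238 -0.3045  0.14  ] (np.float64(43.438384415388846), np.float64(0.20100901927317025))
near [ 0.4944 -0.3537  0.    ] [ 0.586  -0.4489  0.    ] (np.float64(-46.12029468006939), np.float64(0.13213311831815316))
far (np.float64(43.798741042333816), np.float64(0.23115373058876607)) [ 0.7528 -0.289   0.    ]
front (np.float64(45.76361886630637), np.float64(0.1681197673288716))
near [ 0.4909 -0.3597  0.008 ] [ 0.5814 -0.4538  0.008 ] (np.float64(-46.12029468006939), np.float64(0.1306369802146277))
far (np.float64(43.798741042333816), np.float64(0.22853638598577858)) [ 0.7464 -0.2957  0.008 ]
front (np.float64(45.76361886630639), np.float64(0.16621615381351557))
nose [ 0.5514 -0.3443  0.181 ] -31.982618000866744
```

```bash
cat >> h.py <<'E'
from scipy.spatial.transform import Rotation as Ro
def rpy(R): return Ro.from_matrix(R).as_euler('xyz',degrees=True)
def Rtool(yaw,tilt):  # tool z = down, tilted outward along stand x by tilt
    y,t=np.radians([yaw,tilt]); xs=np.array([np.cos(y),np.sin(y),0]); ys=np.array([-np.sin(y),np.cos(y),0]); k=np.array([0,0,1.])
    z=-np.cos(t)*k+np.sin(t)*xs; return np.c_[np.cross(-ys,z),-ys,z]
def wpose(): return np.array(robot.current_tool_pos()),Ro.from_euler('xyz',robot.current_eef_rot(),degrees=True).as_matrix()
def wray(uv,pose):
    c=vision.calibration('wrist'); K,T=c['mtx'],np.array(c['T_tool_cam']); d=(np.array(uv)-K[:2,2])/K[0,0]; r=np.hypot(*d)
    v=np.r_[d/max(r,1e-9)*np.sin(r),np.cos(r)]*[1,-1,-1]
    p,R=pose; return p+R@T[:3,3], R@T[:3,:3]@v
def wproj(P,pose):
    c=vision.calibration('wrist'); K,T=c['mtx'],np.array(c['T_tool_cam']); p,R=pose
    q=T[:3,:3].T@(R.T@(np.asarray(P)-p)-T[:3,3]); q=q*[1,-1,-1]; s=np.hypot(q[0],q[1]); th=np.arctan2(s,q[2]); return K[:2,2]+K[0,0]*th*q[:2]/s
def wat_z(uv,z,pose):
    o,d=wray(uv,pose); return o+d*(z-o[2])/d[2]
E
python3 - <<'E'
from h import *
np.set_printoptions(precision=4,suppress=True)
N=np.array([.5514,-.3443,.181]); R=Rtool(-46.2,40)
q=robot.inverse_kinematics(list(N-R[:,2]*.14),list(rpy(R))); print(q, robot.inverse_kinematics(list(N-R[:,2]*.0),list(rpy(R))))
q and robot.move_to(list(N-R[:,2]*.14),list(rpy(R)))
P=wpose(); print(P, robot.current_time_s())
im=grab('wrist','w1.png'); grab('scene','scene1.png')
print('nose pred',wproj(N,P))
for l in ['cup_arm','buffer','flash_cup']:print(l,[(round(r['p'],2),np.round(r['rect'],1)) for r in recognise(l,'wrist')[:2]])
E
```

```text
[  78.2596   -3.5505  -57.8997  115.5547   26.3942   32.5366 -134.8829] [   6.3281   13.7786   18.8068  115.9138   37.3367   16.9479 -145.7162]Traceback (most recent call last):
  File "<stdin>", line 5, in <module>
ValueError: The truth value of an array with more than one element is ambiguous. Use a.any() or a.all()
```

```bash
python3 - <<'E'
from h import *
np.set_printoptions(precision=1,suppress=True,linewidth=150)
N=np.array([.5514,-.3443,.181]); 
for a in range(0,360,30):
    R=Rtool(-46.2,40)@Ro.from_euler('z',a,degrees=True).as_matrix()
    for s in (.14,.06,-.02): print(a,s,robot.inverse_kinematics(list(N-R[:,2]*s),list(rpy(R))))
E
```

```text
0 0.14 [  78.3   -3.6  -57.9  115.6   26.4   32.5 -134.9]
0 0.06 [  67.4   11.1  -52.1  115.4   55.4   32.1 -159.3]
0 -0.02 [  -2.9   17.6   31.2  115.5   23.3   12.8 -133.2]
30 0.14 [  77.5   -3.5  -57.2  115.6   26.6   32.6 -165. ]
30 0.06 [ -39.9   10.7   68.   118.5   11.4   20.1 -151.3]
30 -0.02 [  -5.    18.    33.9  115.6   19.2   12.4 -159.4]
60 0.14 [-50.4 -12.   59.8 118.7  50.2  42.8 145. ]
60 0.06 [ 74.7  13.6 -61.4 115.3  59.6  34.9 137.7]
60 -0.02 [ -24.4   25.4   60.4  116.1  -38.6   14.4 -135.9]
90 0.14 [-50.4 -12.   59.8 118.7  50.2  42.8 115. ]
90 0.06 [ 74.7  13.6 -61.4 115.3  59.6  34.9 107.7]
90 -0.02 [ -21.9   23.8   56.6  116.   -29.8   13.1 -173.9]
120 0.14 [ 32.5  -3.1 -15.1 116.6  31.9  34.4  99.5]
120 0.06 [ 38.8   6.9 -19.9 116.3  45.1  27.3  88.3]
120 -0.02 [ 39.2  17.3 -18.9 114.   62.   23.1  73.8]
150 0.14 [ 30.5  -3.1 -13.2 116.7  32.1  34.4  69.3]
150 0.06 [ 35.9   6.8 -16.8 116.3  44.4  27.   58.9]
150 -0.02 [ 37.   17.  -16.3 114.1  60.8  22.4  44.7]
180 0.14 [ 37.3  -3.  -19.7 116.5  31.4  34.2  40. ]
180 0.06 [ 41.7   7.2 -23.1 116.2  45.9  27.6 
[... 174 characters left out ...]
02 [ 37.2  17.  -16.5 114.1  60.9  22.4 -15.4]
240 0.14 [ 53.9  -2.9 -35.4 116.1  29.8  33.6 -18.4]
240 0.06 [ 46.9   7.6 -28.7 116.   47.5  28.3 -33.5]
240 -0.02 [ 31.9  16.5 -10.3 114.3  57.8  20.9 -43.1]
270 0.14 [ 61.6  -3.  -42.6 115.9  29.   33.3 -47.5]
270 0.06 [ 45.3   7.5 -27.  116.   47.   28.1 -63.2]
270 -0.02 [ 21.9  16.1   1.6 114.6  51.2  18.2 -67.9]
300 0.14 [ 69.2  -3.1 -49.6 115.7  28.   33.  -76.5]
300 0.06 [ 39.2   7.  -20.4 116.2  45.2  27.3 -91.8]
300 -0.02 [  7.4  16.4  18.7 115.1  38.1  14.8 -86.6]
330 0.14 [  71.2   -3.2  -51.5  115.7   27.7   32.9 -106.2]
330 0.06 [  43.     7.3  -24.5  116.1   46.3   27.8 -122.7]
330 -0.02 [ -5.2  18.   34.1 115.6  18.8  12.4 -99.1]
```

```bash
cat >> h.py <<'E'
def Rt(yaw,tilt): return Rtool(yaw,tilt)@np.diag([-1.,-1,1])
E
python3 - <<'E'
from h import *
np.set_printoptions(precision=4,suppress=True)
print('dish',at_z('side',(248.9,332),0.002),at_z('scene',(286,343),.002))
N=np.array([.5514,-.3443,.181]); R=Rt(-46.2,40)
robot.move_to(list(N-R[:,2]*.14),list(rpy(R)))
P=wpose(); print(P, robot.current_time_s(), robot.current_joint_positions())
im=grab('wrist','w1.png')
print('nose pred',wproj(N,P))
for l in ['cup_arm','buffer','flash_cup']:print(l,[(round(r['p'],2),np.round(r['rect'],1)) for r in recognise(l,'wrist')[:2]])
im=grab('scene','s1.png')
for l in ['cup_arm','buffer','flash_cup']:print(l,[(round(r['p'],2),np.round(r['rect'],1)) for r in recognise(l,'scene')[:2]])
E
```

```text
dish [ 0.3709 -0.3514  0.002 ] [ 0.3631 -0.3481  0.002 ]
(array([ 0.4882, -0.2813,  0.2882]), array([[-0.5281,  0.7246,  0.4427],
       [ 0.5553,  0.6891, -0.4655],
       [-0.6424,  0.    , -0.7664]])) 2.1833 [ 37.3992  -2.9689 -19.5243 116.4528  31.4369  34.2577  39.9538]
nose pred [327.5163 230.012 ]
cup_arm [(0.92, array([333.9, 206.7,  92.5, 102.6]))]
buffer [(0.85, array([333.8, 214.1,  88.6,  85. ]))]
flash_cup []
cup_arm [(0.71, array([345.8, 225.8,  49.7,  49. ]))]
buffer [(0.71, array([337.8, 218.2,  33.3,  33.7]))]
flash_cup [(0.91, array([225. , 295.2,  38. ,  38.8]))]
```

View pics/w1.png

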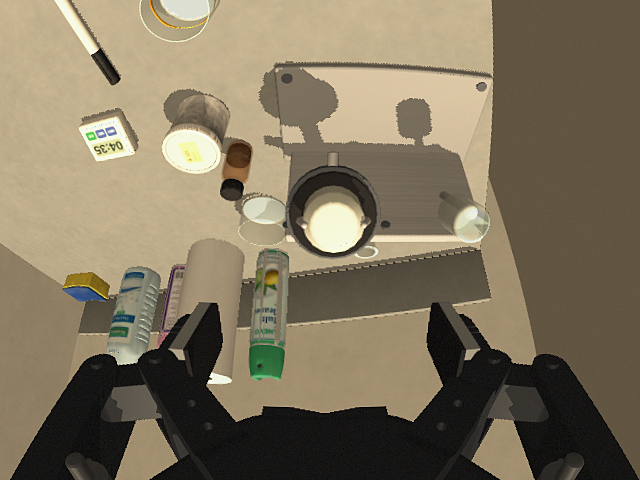

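The wrist view shows the nose's face near (336,230), the springs left and right at (305,222) and (368,225), and the base's front corners near (276,64) and (492,74). A closer crop will sharpen these.

```bash
python3 - <<'E'
import cv2
im=cv2.imread('pics/w1.png')[50:275,260:510]
cv2.imwrite('pics/w1c.png',cv2.resize(im,None,fx=2.66*1.2,fy=2.66,interpolation=cv2.INTER_CUBIC) if 0 else cv2.resize(im,None,fx=2.6,fy=2.6,interpolation=cv2.INTER_CUBIC))
a=cv2.imread('pics/w1.png')[155:270,275:395]; a=cv2.convertScaleAbs(a,alpha=1,beta=0)
cv2.imwrite('pics/w1d.png',cv2.resize(a,None,fx=5,fy=5,interpolation=cv2.INTER_CUBIC))
E
```

```text
(no output)
```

View pics/w1c.png

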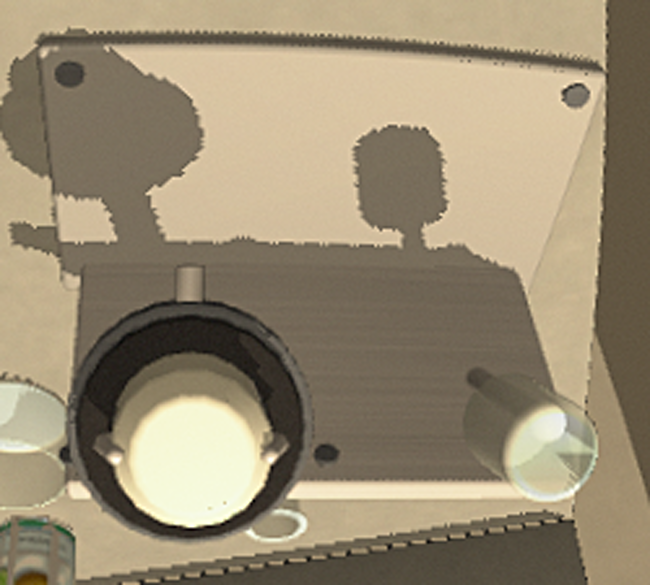

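View pics/w1d.png

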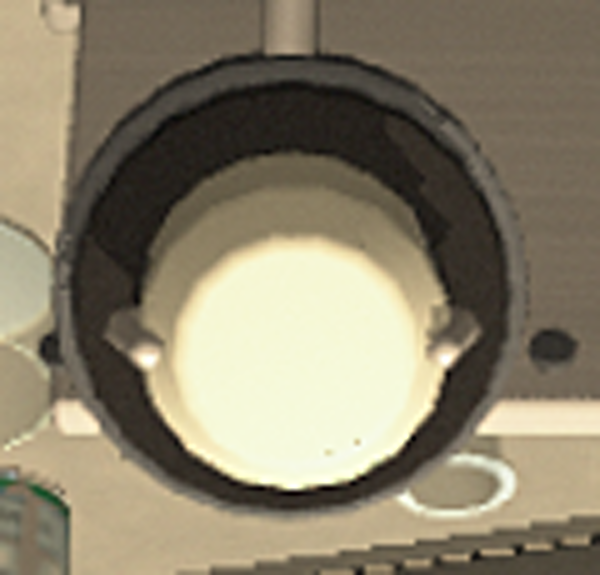

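The nose face's centre is at (334.4,227.4). The collar's centre is at column 333.0, which agrees with the assumed axis. The base's front top corners are at (275.4,67.3) and (491.9,76.9).

```bash
python3 - <<'E'
from h import *
np.set_printoptions(precision=4,suppress=True)
R=Rt(-46.2,40); P=(np.array([.4882,-.2813,.2882]),R)
N=wat_z((334.4,227.4),.181,P); print('nose',N, 'cam dist',np.linalg.norm(N-wray((0,0),P)[0]))
for z in (.008,.012):
    a,b=wat_z((275.4,67.3),z,P),wat_z((491.9,76.9),z,P); d=b-a; print(a,b,np.linalg.norm(d),np.degrees(np.arctan2(d[1],d[0]))-90)
# predicted collar centre & spring tips for check
a=-R[:,2]
print('collar px', [wproj(N-a*s,P) for s in (.03,.04,.05)],'rim',[wproj(N+R[:,1]*.0175*k,P) for k in (-1,1)],[wproj(N+R[:,0]*.0175*k,P) for k in (-1,1)])
print('side reproj',proj('side',N), proj('scene',N))
E
```

```text
nose [ 0.5529 -0.3382  0.181 ] cam dist 0.2722284326073063
[ 0.4914 -0.355   0.008 ] [ 0.6532 -0.1983  0.008 ] 0.2252707046173358 -45.90256176212024
[ 0.4902 -0.3529  0.012 ] [ 0.65   -0.1981  0.012 ] 0.22251858787596956 -45.90256176212028
collar px [array([333.45, 217.55]), array([333.1719, 214.676 ]), array([332.9101, 211.9763])] rim [array([310.5053, 227.3848]), array([358.2126, 227.4469])] [array([334.197 , 250.0175]), array([334.5837, 203.9975])]
side reproj [346.1721 198.925 ] [326.665  205.5527]
```

```bash
python3 - <<'E'
from h import *
np.set_printoptions(precision=4,suppress=True)
R=Rt(-30,0); C=np.array([.409,-.189,.17])
robot.move_to(list(C),list(rpy(R)))
P=wpose(); print(P[0],robot.current_joint_positions(),robot.current_time_s())
im=grab('wrist','w2.png'); print('pred top',wproj([.409,-.189,.051],P))
r=recognise('flash_cup','wrist'); print(r[:2])
hsv=cv2.cvtColor(im,cv2.COLOR_RGB2HSV); m=((hsv[...,0]>15)&(hsv[...,0]<35)&(hsv[...,1]>90)&(hsv[...,2]>80)).astype(np.uint8)
x,y,w,h=r[0]['rect']; n,l,s,c=cv2.connectedComponentsWithStats(m); i=1+np.argmax(s[1:,4]); print(s[i],c[i])
cv2.imwrite('pics/w2c.png',cv2.resize(im[int(y-h/2-15):int(y+h/2+15),int(x-w/2-15):int(x+w/2+15),::-1],None,fx=3,fy=3)); print(x-w/2-15,y-h/2-15)
E
```

```text
[ 0.4095 -0.1896  0.1702] [ 35.1338  10.6185 -14.2398 107.8073   3.0353  61.8186  79.6593] 3.2917
pred top [325.2034 236.9985]
[{'rect': [332.7, 226.7, 86.0, 95.6], 'p': 0.72}]
[ 290  177   87   99 2929] [330.6101 205.8918]
274.7 163.89999999999998
```

View pics/w2c.png

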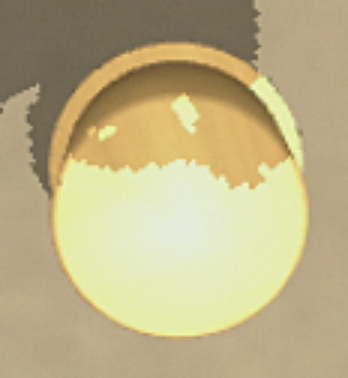

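The crop shows the cup squarely below. Its top face is centred at about (334,234.7), with the flange visible toward the top of the picture.

```bash
python3 - <<'E'
from h import *
np.set_printoptions(precision=4,suppress=True)
P=wpose(); C=wat_z((334,234.7),.051,P); print('cup',C)
robot.line_to([C[0],C[1],.09],velocity=.15); robot.line_to([C[0],C[1],.034],velocity=.08,f_stop=8)
print(wpose()[0],robot.current_contact_force())
fingers.gripper_to(0.0,force=80); print('gap',robot.current_finger_gap(),robot.current_gripper_force(),robot.current_contact_force())
robot.line_to([C[0],C[1],.12],velocity=.12)
print(robot.current_finger_gap(),robot.current_contact_force(),robot.current_time_s(),wpose()[0])
grab('wrist','w3.png'); print(recognise('flash_cup','wrist')[:1])
P=wpose(); T=P[0]+P[1]@[0,0,-.017]; print('pred top c',wproj(T,P),'edges',[wproj(T+P[1]@np.array(v),P) for v in ([.03,0,0],[-.03,0,0],[0,.03,0],[0,-.03,0])])
E
```

```text
cup [ 0.4108 -0.1829  0.051 ]
[ 0.4113 -0.183   0.0344] [ 0.4911  0.021  -0.1658]
gap 0.6809826033717234 84.81348598862496 [-1.2297  0.669   4.8015]
0.6726315045665702 [-0.1497  0.087  -2.6162] 6.1583 [ 0.4099 -0.1826  0.1192]
[{'rect': [321.9, 315.9, 162.7, 188.9], 'p': 0.56}]
pred top c [324.6595 353.0995] edges [array([324.7007, 274.4484]), array([324.6166, 414.035 ]), array([409.1384, 351.1761]), array([240.1636, 351.1503])]
```

View pics/w3.png

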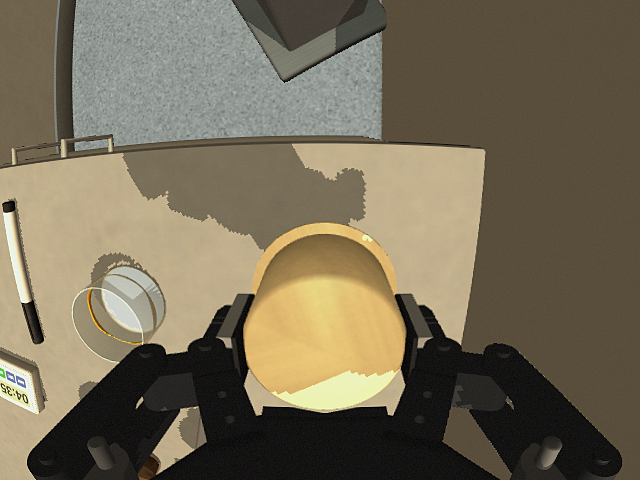

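The picture shows the cup held squarely: its face spans columns 243–406 and its bottom edge is at row 411, against 414 predicted, so it sits about 1 mm toward tool +x. Next I go to the pre-insert pose.

```bash
cat >> h.py <<'E'
N=np.array([.5529,-.3382,.181]); RI=Rt(-46,40); A=-RI[:,2]; M=.0344; XO=.0008
def tcp(d,off=(0,0)):  # d: mouth depth behind the nose (m); off: lateral along tool x,y
    return N-A*d+A*M+RI[:,0]*(off[0]-XO)+RI[:,1]*off[1]
def state():
    p,R=wpose(); e=RI.T@(p-tcp(0)); f=RI.T@np.array(robot.current_contact_force()); t=RI.T@np.array(robot.current_torque())
    ang=np.degrees(Ro.from_matrix(RI.T@R).as_rotvec())
    return e[2]*1e3,e[:2]*1e3,f,t,ang
def show(s): print('%.2f'%robot.current_time_s(),'depth %.2f lat %.2f %.2f'%(s[0],*s[1]),'F',np.round(s[2],1),'T',np.round(s[3],2),'ang',np.round(s[4],1),flush=True)
E
python3 - <<'E'
from h import *
p=wpose()[0]; robot.line_to([p[0],p[1],.2],velocity=.2)
robot.move_to(list(tcp(-.06)),list(rpy(RI))); robot.pause(.2); show(state())
robot.line_to(list(tcp(-.012)),list(rpy(RI)),velocity=.08); robot.pause(.3); show(state())
grab('side','side2.png'); grab('wrist','w4.png')
a=cv2.imread('pics/side2.png')[130:280,270:470]; b=cv2.imread('pics/w4.png')[150:450,150:500]
cv2.imwrite('pics/c4.png',np.hstack([cv2.resize(a,(400,300),interpolation=cv2.INTER_CUBIC),b]))
E
```

```text
7.80 depth -59.45 lat 0.54 -0.44 F [ 1.  -0.1  2.2] T [ 0.02  0.95 -0.01] ang [0.1 0.1 0. ]
8.85 depth -12.42 lat -0.38 0.09 F [1.4 0.1 1.1] T [-0.03  0.95  0.03] ang [-0. -0.  0.]
```

View pics/c4.png

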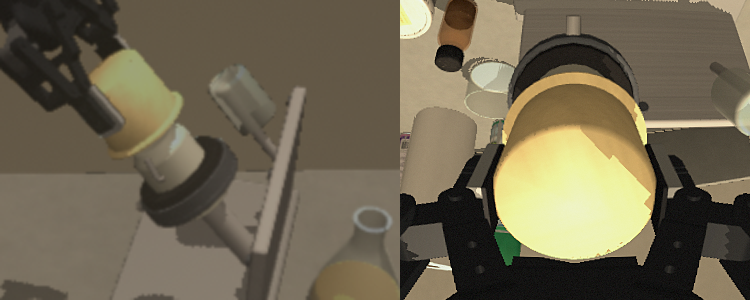

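Side and wrist views show the cup coaxial with the mandrel just off the nose. I'll insert in steps and watch the forces.

```bash
python3 - <<'E'
from h import *
s0=state(); b=s0[2]
for d in (-4,0,3,6,9,12):
    hit=robot.line_to(list(tcp(d/1e3)),list(rpy(RI)),velocity=.03,f_stop=18); s=state(); show(s)
    if hit or np.hypot(*(s[2]-b)[:2])>8: print('STOP',hit); break
E
```

```text
9.37 depth -3.62 lat 0.38 -0.14 F [0.7 0.2 1.9] T [ 0.    0.92 -0.07] ang [ 0.  0. -0.]
9.65 depth 0.23 lat 0.23 -0.13 F [1.7 0.7 2.7] T [-0.    0.91  0.  ] ang [ 0.  0. -0.]
9.90 depth 3.19 lat 0.17 -0.10 F [ 1.9 -0.4  2.4] T [0.01 0.99 0.01] ang [ 0.  0. -0.]
10.15 depth 6.20 lat 0.20 -0.15 F [ 1.6 -0.2  1.8] T [ 0.03  1.03 -0.04] ang [ 0.  0. -0.]
10.40 depth 9.27 lat 0.20 -0.41 F [1.6 0.1 2.1] T [0.15 0.94 0.01] ang [0. 0. 0.]
10.65 depth 12.28 lat 0.18 -0.21 F [ 0.6 -0.8  2.6] T [ 0.14  0.97 -0.04] ang [0. 0. 0.]
```

```bash
python3 - <<'E'
from h import *
b=np.array([1.3,0,2.])
for d in (14,16,18,20,22):
    hit=robot.line_to(list(tcp(d/1e3)),list(rpy(RI)),velocity=.03,f_stop=20); s=state(); show(s)
    if hit or np.hypot(*(s[2]-b)[:2])>8 or s[2][2]<-20: print('STOP',hit); break
robot.pause(.5); show(state())
E
```

```text
10.90 depth 14.25 lat 0.18 -0.21 F [ 1.3 -0.4  1.4] T [0.08 1.05 0.04] ang [0. 0. 0.]
11.15 depth 16.45 lat 0.43 -0.22 F [ 1.9 -0.8  4.9] T [ 0.11  1.07 -0.01] ang [0. 0. 0.]
11.40 depth 18.20 lat 0.32 -0.08 F [ 2.3 -1.1  2.5] T [0.06 1.18 0.03] ang [ 0.  0. -0.]
11.65 depth 20.36 lat 0.27 -0.19 F [ 2.  -1.   3.8] T [0.12 1.2  0.07] ang [0. 0. 0.]
11.90 depth 22.43 lat 0.24 -0.22 F [ 2.4 -0.   5.3] T [0.07 1.14 0.04] ang [0. 0. 0.]
12.40 depth 22.10 lat 0.28 -0.17 F [ 2.5 -1.2  5.7] T [0.1  1.29 0.02] ang [0. 0. 0.]
```

```bash
python3 - <<'E'
from h import *
robot.pause(.3); show(state()); print(robot.current_finger_gap(),robot.current_gripper_force())
grab('side','side3.png'); grab('wrist','w5.png')
a=cv2.imread('pics/side3.png')[130:280,290:440]; b=cv2.imread('pics/w5.png')[130:430,150:500]
cv2.imwrite('pics/c5.png',np.hstack([cv2.resize(a,(450,450),interpolation=cv2.INTER_CUBIC),cv2.copyMakeBorder(b,0,150,0,0,cv2.BORDER_CONSTANT)]))
E
```

```text
12.70 depth 22.05 lat 0.28 -0.09 F [ 2.4 -0.8  6.3] T [0.19 1.28 0.06] ang [ 0.  0. -0.]
0.6739503339583996 86.35776769833683
```

View pics/c5.png

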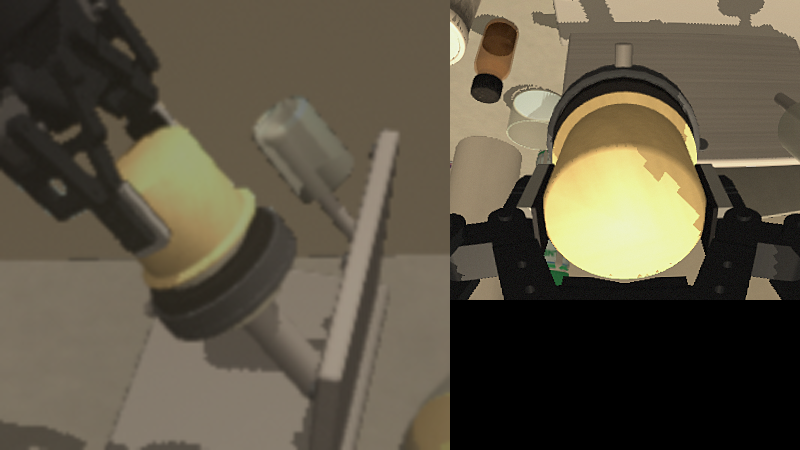

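The side view shows the flange close above the black buffer ring with the cup coaxial. I'll feel forward in 1 mm steps, reading the force at standstill.

```bash
cat >> h.py <<'E'
def feel(d,v=.02,fs=25,wait=.25):
    hit=robot.line_to(list(tcp(d/1e3)),list(rpy(RI)),velocity=v,f_stop=fs); s1=state()[2][2]; robot.pause(wait)
    S=[state() for _ in range(4)]; s=S[-1]; fz=np.mean([q[2][2] for q in S]); dz=np.mean([q[0] for q in S])
    print('%.2f cmd %.1f depth %.2f Fmove %.1f Fstill %.2f lat F %s T %s'%(robot.current_time_s(),d,dz,s1,fz,np.round(s[2][:2],1),np.round(s[3],2)),hit,flush=True); return dz,fz,hit
E
python3 - <<'E'
from h import *
print(robot.current_contact_force())
f=None
for d in (23,24,25,26,27,28):
    z,f2,h=feel(d)
    if h or (f is not None and abs(f2-f)>2.0): break
    f=f2
E
```

```text
[ 1.7687984  -1.66410634 -7.3992111 ]
13.30 cmd 23.0 depth 22.86 Fmove 1.9 Fstill 1.60 lat F [ 3.3 -1.1] T [0.26 1.56 0.02] False
13.80 cmd 24.0 depth 23.96 Fmove -0.2 Fstill -0.57 lat F [ 4.1 -0.3] T [0.22 1.6  0.03] False
```

```bash
python3 - <<'E'
from h import *
for i in range(3): robot.pause(.4); show(state())
z=feel(25,wait=.8); z=feel(26,wait=.8)
E
```

```text
14.20 depth 23.98 lat 0.01 0.03 F [ 4.  -0.7 -0.1] T [0.21 1.6  0.02] ang [-0. -0. -0.]
14.60 depth 23.96 lat -0.02 0.04 F [ 3.9 -0.5 -0.1] T [0.21 1.66 0.04] ang [-0. -0.  0.]
15.00 depth 23.99 lat 0.02 0.08 F [ 3.6 -1.5 -0.6] T [0.17 1.71 0.  ] ang [-0.  0. -0.]
16.05 cmd 25.0 depth 25.03 Fmove 1.2 Fstill 1.94 lat F [ 4.3 -0.3] T [0.14 1.64 0.06] False
17.10 cmd 26.0 depth 26.00 Fmove 1.7 Fstill -0.13 lat F [ 4.1 -1.5] T [0.1  1.68 0.07] False
```

```bash
python3 - <<'E'
from h import *
for d in range(27,36):
    z,f,h=feel(d,wait=.35)
    if h or f<-4: break
E
```

```text
17.70 cmd 27.0 depth 27.02 Fmove 0.8 Fstill 0.88 lat F [ 4.7 -1.1] T [0.11 1.67 0.02] False
18.30 cmd 28.0 depth 28.02 Fmove -0.1 Fstill 1.35 lat F [ 4.3 -0.7] T [0.11 1.7  0.08] False
18.90 cmd 29.0 depth 29.02 Fmove 0.6 Fstill 0.80 lat F [ 4.6 -1. ] T [ 0.08  1.74 -0.02] False
19.50 cmd 30.0 depth 29.94 Fmove -0.7 Fstill -1.64 lat F [ 5.3 -0.6] T [0.17 1.78 0.08] False
20.10 cmd 31.0 depth 30.84 Fmove -3.3 Fstill -3.25 lat F [ 5.1 -0.9] T [0.23 1.88 0.06] False
20.70 cmd 32.0 depth 31.64 Fmove -4.5 Fstill -3.98 lat F [ 6.  -0.8] T [0.24 1.96 0.13] False
21.30 cmd 33.0 depth 32.43 Fmove -6.6 Fstill -7.38 lat F [5.9 0.4] T [0.4  2.02 0.03] False
```

Contact began at about 29.3 mm. Position gives a squeeze of about 3.1 mm and force gives about 2.8 mm, so it is in the window. I release and withdraw.

```bash
python3 - <<'E'
from h import *
fingers.gripper_to(1.0); robot.pause(.4); show(state()); print(robot.current_finger_gap())
p,R=wpose()
robot.line_to(list(p+A*.03),velocity=.05,f_stop=8); robot.line_to(list(p+A*.12),velocity=.15); robot.pause(.5); show(state())
grab('side','side4.png'); grab('wrist','w6.png')
a=cv2.imread('pics/side4.png')[130:280,290:440]; b=cv2.imread('pics/w6.png')[50:350,150:500]
cv2.imwrite('pics/c6.png',np.hstack([cv2.resize(a,(450,450),interpolation=cv2.INTER_CUBIC),cv2.copyMakeBorder(b,0,150,0,0,cv2.BORDER_CONSTANT)]))
E
```

```text
22.09 depth 33.04 lat 0.04 0.01 F [-0.2  0.1  0.2] T [-0.02  0.71  0.03] ang [-0.  0. -0.]
1.0041601954326465
24.09 depth -86.75 lat 0.19 0.01 F [-0.4  0.6  0.3] T [-0.02  0.69  0.02] ang [ 0.  0. -0.]
```

View pics/c6.png

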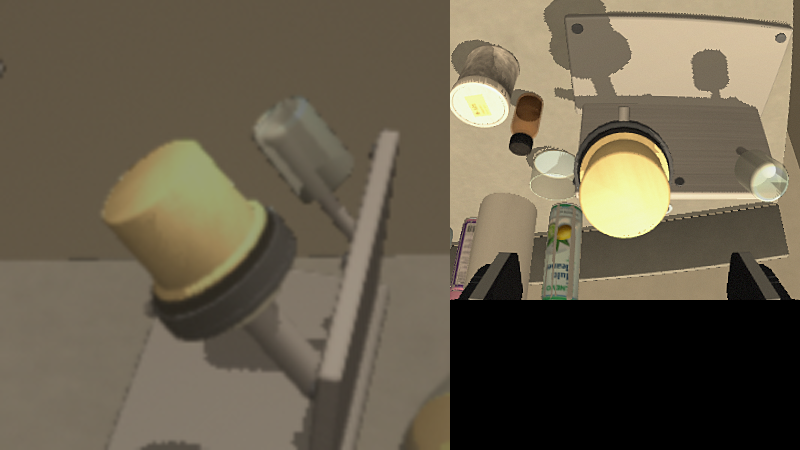

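The cup hangs coaxially on the arm with its flange against the buffer. The beaker, vial and tin are where they were, and the gripper is clear.

```bash
python3 -c "
from h import *
print(workorder.close_job(), robot.current_time_s())"
```

```text
the job is handed in; nothing more can be done
the job is handed in; nothing more can be done
```

The cup hangs on the thick arm, resting against the buffer, after a squeeze I estimate at 2.8 mm from noisy force readings (2.3 to 3.3 mm likely, 1.8 mm at the lowest); the gripper is clear, the bystanders I could see in the last pictures had not moved, and the job is handed in at about 24 s.

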